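# Index a carton under the code reader and start the reading

## Task

Bring the carton that lies in the shuttle under the blue code reader: with the fingertips, push the shuttle by the rubber facing of its upright push plate along the rail until its notch drops onto the spring plunger at the reader's foot, and leave it seated there. Then press the larger of the two buttons on the control box fully down and let go, to start the reading. Nothing is to be pinched or picked up: keep the fingers off the carton, do not press the small button, and leave the other things on the bench where they stand.

Things in the scene. Friction and masses are not known exactly. Their poses are not given: they have to be found in the camera images.
- pad_face (a point): Where to push: centre of the rear face of the rubber facing on the shuttle's upright push plate, 70 mm above the table. The facing is 66 mm wide, 44 to 94 mm above the table. +x is the way the shuttle is pushed along the rail, towards the reader; z up. Behind it is free space over the flat base plate (12 mm high, ends 5 to 45 mm behind the face) and the table
- push_pad: the rubber facing itself (5 x 66 x 50 mm), origin at the middle of its lower edge, +x along the rail towards the reader
- push_plate: the bare aluminium plate directly in front of the rubber facing (5 x 70 x 57 mm, top edge 97 mm above the table), origin at the middle of its lower edge, +x along the rail towards the reader
- shuttle (a joint): travel of the shuttle along its rail in m from where it stands at the start (0, where it cannot go further back), growing towards the reader; its front end stop is at 0.21. It runs with about 1.2 N of friction. Seated, it equals the present value plus the x of plunger_axis in the frame of index_notch, which is 0.10 to 0.20 m at the start
- index_notch (a point): middle of the V notch (12 mm wide, 7 mm deep) in the steel index strip on the shuttle's flank away from the robot, 36 mm above the table; a 17 mm ramp and a 7 mm crest lead up to it. It lies 91 mm ahead of pad_face along the rail, and 57 mm to its left. +x along the rail towards the reader, z up
- plunger_axis (a point): where index_notch must come: on the line of the spring plunger (10 mm roller nose, on a bracket beside the rail, 75 mm nearer the push plate than the reader's middle). Same axes. The push rises to about 6 N as the roller climbs the ramp and falls to 1.5 N on the crest; then the roller drops into the notch and draws the shuttle the last 5 mm by itself. Running on past takes about 18 N
- nest (a point): middle of the floor of the shuttle's nest, a black frame 12 mm high with 54 x 84 mm clear inside, 40 mm above the table; it comes under the middle of the reader when seated
- carton_mid (a point): centre (half-way up) of the white carton, 80 x 50 x 24 mm, lying loose in the nest, long side along the rail
- reader: blue code reader in its cradle, straddling the rail; origin in the middle under its feet, 12 mm above the table; +x along the rail, the way of the push. 110 mm long along the rail (feet 120), 172 mm wide, top 221 mm above the table; underside of the head 88 mm above the table. With the shuttle seated, pad_face is 165 mm behind the reader's middle, 110 mm from its housing
- start_button_top (a point): middle of the top of the larger button (36 mm across), 67 mm above the table, on the grey control box (115 x 80 x 45 mm)
- start_button (a joint): travel of the larger button in m, straight down, 0 up, 0.006 fully down (about 5 N); springs back
- print_button_top (a point): middle of the top of the smaller button (16 mm across), 66 mm above the table, 54 mm from the larger one on the same box; not to be pressed
- print_button (a joint): travel of the smaller button in m, 0 up, 0.005 fully down
- jar: white tablet jar with a cap, 48 mm across, 72 mm high, beside the rail on the robot's side; origin under its centre; leave it alone
- label_roll: roll of blank labels lying flat, 72 mm across, 40 mm high, beyond the rail; origin under its centre; leave it alone
- spare_carton: a second, loose carton lying on the table beyond the rail, 95 x 42 x 30 mm; origin under its centre; leave it alone
- parts_tray: low white divided tray, 115 x 85 x 26 mm; origin under its centre; leave it alone
- scanner: hand-held scanner lying on its side, 160 mm long, 32 mm high, beside the rail on the robot's side; origin under it; leave it alone
There are look-alikes about, which are no part of the job. Leave any pink look-alike of the part that bears carton_mid alone.

How it is judged:
On the way, in this order (a step that is already met when the one before it is completed fails the run):
1. the shuttle's notch is seated on the plunger (x of index_notch in the frame of plunger_axis between -0.002 and 0.002 m and velocity of joint shuttle between -0.005 and 0.005 m/s), for 0.2 s.
2. the larger button is pressed down (value of joint start_button above 0.0045 m), for 0.05 s.
At the end, for the whole second after the job is handed in: The shuttle stands still with its notch within 2 mm of the plunger's line, the carton lies down in the nest (centre within 6 mm of the nest's middle, no higher than 16 mm above its floor), and the larger button, pressed to at least 4.5 mm after the shuttle was seated, has come up again (all of step 1 and value of joint start_button below 0.0015 m and horizontal distance between carton_mid and nest below 0.006 m and z of carton_mid in the frame of nest below 0.016 m); the robot touches nothing.
It fails at once if the larger button is pressed while the shuttle is not seated (value of joint start_button above 0.003 m and (x of index_notch in the frame of plunger_axis below -0.003 m or x of index_notch in the frame of plunger_axis above 0.003 m)).
It fails at once if the small button is pressed (value of joint print_button above 0.002 m).
It fails at once if the fingers press on the carton, or it is lifted out of its nest (z of carton_mid in the frame of nest above 0.022 m or contact force between the fingers and carton above 1 N).
It fails at once if the push plate is pinched (contact force between the fingers and push_plate above 1 N and contact force between the fingers and push_pad above 1 N).
It fails at once if another thing on the bench is moved (distance of any of jar, label_roll, spare_carton, parts_tray, scanner from where it was at the start of the episode above 0.025 m).
It also fails if it takes over 58 s, if anything falls off the work surface, if the arm or the gripper's body presses on something with over 40 N, if the wrist force passes 120 N, or if a joint passes its speed limit or range.

## Robot

A 7-joint arm with a two-finger parallel gripper is mounted at the origin on the work surface. World frame = base frame: x ahead of the robot, y to its left, z up, the work surface at z = 0. Lengths are in m, angles in rad, forces in N, time in s.
With the tool pointing down it reaches from about 0.4 to 0.85 m from the base axis. Payload 4.4 kg.
Tool frame: the origin (TCP) lies on the centre line of the jaws, within the pads' length; the fingertips stand 14 mm ahead of it and the grasp point (between the pads) lies 5 mm behind it; z points along the fingers, y is the line along which they close (so a half turn about z gives the same grasp; the last joint's range is limited). The gripper opens to 94 mm and grips with 3 to 60 N. Pads are 16 mm wide; open, the fingers measure 119 mm over their backs; the gripper's body (75 mm by 177 mm) begins 78 mm behind the grasp point.
Start: joints at [1.178, 0.628, 0.038, 1.517, -0.027, 0.996, -0.02], TCP at [0.209, -0.616, 0.219] pointing down, gripper open.
Joint ranges: [-3.06, 3.06], [-0.37, 2.12], [-1.25, 1.32], [0.18, 2.47], [-1.1, 4.24], [0.23, 1.98], [-2.94, 2.94]. Speed limits (rad/s): [2.57, 2.57, 3.14, 3.14, 3.14, 3.14, 3.14].

## Interface

Orientations are given as a unit quaternion [w, x, y, z].
In Python, from workcell import ctrl, eyes, job_done gives the robot as it stands. The module is installed in compiled form; this text tells all that it offers.
- The arm moves only by the shell command python3 -m pendant 'ROWS'. ROWS is a JSON object of lists of equal length, an entry for each row: "travel": the shift along the tool's x, y, z in mm, a list of three; "spin": the turn about the tool's z in rad; "gripper": the opening, from 0 (shut) to 1 (fully open). In form: {"travel": [[dx, dy, dz], ...], "spin": [spin, ...], "gripper": [gripper, ...]}. A call has 1 to 10 rows; each row shifts and turns the commanded pose from where the row before left it, along the tool's axes as they then stand; what a row does not reach is not made up. A row lasts 1/12 s, in which the tool goes at most 41.7 mm and 7.16 degrees, less where a joint would pass 70% of its speed; a pose out of reach is approached as far as the arm can. A call with a gripper value outside its range is refused whole. The fingers move at their own pace and stop on an object; the grip force is fixed at half the most. Time passes only in rows, so rows that do not move let the fingers close. It gives the time, the measured TCP pose, the force, the opening and the grip force at its end, in the units of the state.
- ctrl.state(): the state, without advancing time (a new reading comes with each control period).
- eyes.capture(name): name is "scene" or "top" or "wrist"; returns (picture, depth): 400x640x3 uint8, blue, green, red; 400x640 float32, m along the optical axis (not along the pixel's ray), 0 where there is no reading.
- eyes.calibration(name): a dict with "K" (3x3 intrinsics, pixels), "extrinsics" (4x4, takes a point from camera to world coordinates). Camera axes: x right, y down, z forward; pixel columns grow to the right and rows downward; lengths in m; the calibration is good to about 2 mm. A picture is of the moment at which its call begins: read the wrist's pose just before it. calibration takes no time and is no camera call; for the wrist camera it gives the pose at the moment of the call.
- job_done(): hands the job in; it is judged then, once.
Trained networks look in the newest picture that a camera, given by its name, has taken for a name from the list of things; names that differ only in an ending like _2 or _b are one class to them, and where a whole thing is asked for, a point or a joint stands for the part that bears it (a point fixed in the world has none). Each returns a list of dicts, best first, with "conf" (0 to 1); they miss things now and then, are a little off and sometimes report something else, mostly with a low value. They report only what shows in the picture. A call takes as long as a camera call. They do not tell look-alikes from the thing itself.
- eyes.find_in(camera, thing): "location" ([column, row] in pixels, amid what is visible of it).
- eyes.trace(camera, thing): "mask" (400x640 bool, what is visible of it) and "location" ([column, row] in pixels, amid what is visible of it).
- eyes.mark_of(camera, thing): "location" ([column, row] in pixels: a listed point, or the origin of a listed thing).
The state is a dict: "t": time; "joints": joint angles; "qd": joint speeds; "tau": joint torques, N m; "ee_pos": TCP position; "tool_rot": TCP orientation; "wrist_force": force on the tool from outside, world axes, zero at the start; "ft_torque": the same for the moment, N m; "opening": finger opening in m; "gripper_force": force on a finger pad.
Only numpy, scipy, OpenCV 4.12 (cv2) and the standard library are available. Lean on these libraries where they do the work, as an engineer would, in place of code of your own. Each camera call takes 0.05 s, during which the arm holds its last target. There are 200 camera calls.

## Working session

There is one attempt and no reset: what is moved stays moved. The work goes in short steps, Python scripts to look and compute and a shell command to move; the robot and the scene stay as the last step left them, time stands still between calls to the robot, and variables do not carry over. Pictures are saved under pics/ and viewed, at most 10 in all, crops included, and the job is handed in when it is done.

```bash
mkdir -p pics; cat > h.py <<'E'
import numpy as np, cv2
from workcell import ctrl, eyes, job_done
def world(cam,px,depth,cal=None):
    c=cal or eyes.calibration(cam);K=np.array(c["K"]);T=np.array(c["extrinsics"])
    u,v=px;r=int(round(v));q=int(round(u))
    p=depth[max(r-2,0):r+3,max(q-2,0):q+3];p=p[p>0]
    z=np.median(p) if len(p) else 0
    return (T@np.r_[z*(np.linalg.inv(K)@[u,v,1]),1])[:3]
def atz(cam,px,h):
    c=eyes.calibration(cam);K=np.array(c["K"]);T=np.array(c["extrinsics"])
    d=T[:3,:3]@(np.linalg.inv(K)@[*px,1]);o=T[:3,3]
    return o+d*(h-o[2])/d[2]
E
python3 - <<'E'
from h import *
np.set_printoptions(precision=3,suppress=True)
H={"pad_face":.07,"index_notch":.036,"plunger_axis":.036,"nest":.04,"carton_mid":.052,"reader":.012,"start_button_top":.067,"print_button_top":.066,"jar":0,"scanner":0}
s=ctrl.state();print(s["t"],s["ee_pos"],s["tool_rot"],s["opening"])
for cam in("top","scene"):
    im,d=eyes.capture(cam);cv2.imwrite(f"pics/{cam}0.png",im)
    for n,h in H.items():
        for m in eyes.mark_of(cam,n)[:3]:
            l=m["location"];print(cam,n,round(m["conf"],2),np.round(l),atz(cam,l,h),world(cam,l,d))
E
```

```text
0.0 [ 0.208 -0.615  0.219] [-0.001  0.987  0.163 -0.   ] 0.09392489749709633
top pad_face 0.55 [166. 223.] [0.468 0.406 0.07 ] [0.469 0.408 0.066]
top pad_face 0.54 [252. 258.] [0.382 0.18  0.07 ] [0.382 0.179 0.072]
top pad_face 0.39 [227. 207.] [0.513 0.251 0.07 ] [0.51  0.245 0.095]
top index_notch 0.61 [266. 188.] [0.572 0.157 0.036] [0.576 0.16  0.012]
top plunger_axis 0.97 [333. 191.] [ 0.568 -0.026  0.036] [ 0.572 -0.027  0.015]
top nest 0.67 [293. 212.] [0.509 0.08  0.04 ] [0.506 0.079 0.064]
top carton_mid 0.96 [211. 279.] [0.327 0.286 0.052] [0.325 0.294 0.025]
top carton_mid 0.9 [404. 282.] [ 0.329 -0.215  0.052] [ 0.327 -0.222  0.024]
top carton_mid 0.58 [290. 210.] [0.511 0.087 0.052] [0.509 0.086 0.064]
top start_button_top 0.64 [174. 201.] [0.525 0.392 0.067] [0.525 0.392 0.067]
top start_button_top 0.23 [330. 192.] [ 0.558 -0.017  0.067] [ 0.563 -0.018  0.041]
top print_button_top 0.44 [163. 227.] [0.457 0.416 0.066] [0.457 0.419 0.058]
top print_button_top 0.36 [174. 204.] [0.519 0.391 0.066] [0.519 0.391 0.068]
top jar 0.79 [252. 259.] [0.38  0.191 0.   ] [0.381 0.1
[... 505 characters left out ...]
8 0.04 ] [0.518 0.076 0.066]
scene carton_mid 0.78 [241. 162.] [ 0.346 -0.209  0.052] [ 0.323 -0.215  0.025]
scene carton_mid 0.77 [392. 165.] [0.371 0.269 0.052] [0.348 0.275 0.025]
scene carton_mid 0.6 [336. 199.] [0.5   0.084 0.052] [0.509 0.083 0.065]
scene reader 0.72 [282. 210.] [ 0.509 -0.079  0.012] [ 0.578 -0.069  0.115]
scene start_button_top 0.53 [440. 200.] [0.522 0.388 0.067] [0.522 0.388 0.067]
scene print_button_top 0.4 [445. 186.] [0.471 0.414 0.066] [0.47  0.415 0.064]
scene jar 0.69 [361. 172.] [0.356 0.176 0.   ] [0.388 0.17  0.04 ]
scene jar 0.52 [364. 221.] [0.546 0.169 0.   ] [0.568 0.163 0.036]
scene scanner 0.7 [288. 174.] [ 0.36  -0.063  0.   ] [ 0.537 -0.046  0.221]
```

View pics/top0.png

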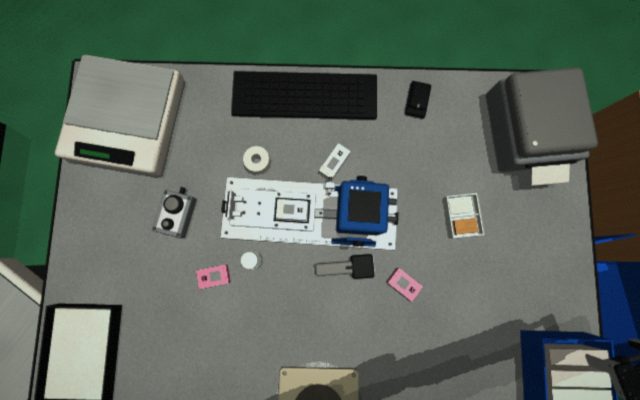

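View pics/scene0.png

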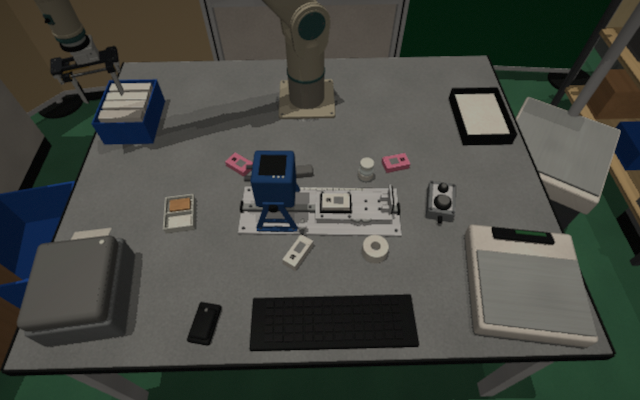

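```bash
python3 -m pendant '{"travel":[[0,0,-14],[0,0,-14],[0,0,-14],[0,0,-14],[0,0,-14],[0,0,-14],[0,0,-14],[0,0,-14],[0,0,-14],[0,0,-14]],"spin":[-0.119,-0.119,-0.119,-0.119,-0.119,-0.119,-0.119,-0.119,-0.119,-0.119],"gripper":[0,0,0,0,0,0,0,0,0,0]}'
python3 - <<'E'
from h import *
c=eyes.calibration("wrist");T=np.array(c["extrinsics"]);s=ctrl.state();print(np.round(T[:3,3]-s["ee_pos"],3),np.round(T[:3,:3],2),np.round(c["K"]))
E
```

```text
t: 1.93
ee_pos: [0.2085, -0.6156, 0.3602]
tool_rot: [-0.0, 0.724, 0.69, -0.0]
wrist_force: [-0.1, 0.9, 0.4]
opening: 0.0307
gripper_force: 0.0
[0.004 0.067 0.165] [[ 1.   -0.05 -0.01]
 [-0.05 -0.97 -0.23]
 [-0.    0.24 -0.97]] [[280.   0. 316.]
 [  0. 280. 201.]
 [  0.   0.   1.]]
```

```bash
python3 -m pendant '{"travel":[[30,20,0],[30,20,0],[30,20,0],[30,20,0],[30,20,0],[30,20,0],[30,20,0],[30,20,0],[30,20,0],[30,20,0]],"spin":[0,0,0,0,0,0,0,0,0,0],"gripper":[0,0,0,0,0,0,0,0,0,0]}'
python3 -m pendant '{"travel":[[40,6,0],[40,6,0],[40,6,0],[40,6,0],[40,6,0],[40,6,0],[40,6,0],[40,6,0],[40,6,0],[40,6,0]],"spin":[0,0,0,0,0,0,0,0,0,0],"gripper":[0,0,0,0,0,0,0,0,0,0]}'
python3 -m pendant '{"travel":[[36,0,0],[36,0,0],[36,0,0],[36,0,0],[36,0,0],[36,0,0],[0,0,0],[0,0,0]],"spin":[0,0,0,0,0,0,0,0],"gripper":[0,0,0,0,0,0,0,0]}'
python3 - <<'E'
from h import *
np.set_printoptions(precision=3,suppress=True)
H={"pad_face":.07,"push_pad":.044,"index_notch":.036,"plunger_axis":.036,"nest":.04,"carton_mid":.052,"start_button_top":.067,"print_button_top":.066}
s=ctrl.state();print(s["t"],s["ee_pos"],s["tool_rot"],s["opening"])
cam="wrist"
im,d=eyes.capture(cam);cv2.imwrite(f"pics/w0.png",im);np.save("w0.npy",d)
for n,h in H.items():
    for m in eyes.mark_of(cam,n)[:3]:
        l=m["location"];print(cam,n,round(m["conf"],2),np.round(l),atz(cam,l,h),world(cam,l,d))
E
```

```text
t: 2.77
ee_pos: [0.4253, -0.3254, 0.3598]
tool_rot: [0.0, 0.726, 0.688, -0.0]
wrist_force: [-0.2, 0.4, 0.4]
opening: 0.0007
gripper_force: 0.0
t: 3.6
ee_pos: [0.5061, 0.0711, 0.3598]
tool_rot: [0.0, 0.726, 0.688, 0.0]
wrist_force: [1.0, 0.3, 0.9]
opening: 0.0003
gripper_force: 0.0
t: 4.27
ee_pos: [0.5168, 0.2875, 0.3591]
tool_rot: [-0.001, 0.724, 0.689, -0.0]
wrist_force: [-0.9, 0.2, -0.4]
opening: 0.0005
gripper_force: 0.0
4.2667 [0.517 0.287 0.359] [-0.001  0.724  0.689 -0.   ] 0.0005155319108385073
wrist pad_face 0.89 [319. 202.] [0.521 0.239 0.07 ] [0.521 0.243 0.088]
wrist pad_face 0.48 [389. 220.] [0.638 0.2   0.07 ] [0.655 0.177 0.001]
wrist push_pad 0.79 [322. 197.] [0.526 0.241 0.044] [0.526 0.242 0.052]
wrist index_notch 0.79 [350. 244.] [0.574 0.145 0.036] [0.576 0.135 0.013]
wrist carton_mid 0.92 [218. 175.] [0.353 0.29  0.052] [0.343 0.287 0.024]
wrist start_button_top 0.83 [312. 103.] [0.518 0.397 0.067] [0.518 0.397 0.066]
wrist print_button_top 0.6 [281.  98.] [0.471 0.406 0.066] [0.471 0.406 0.066]
```

View pics/w0.png

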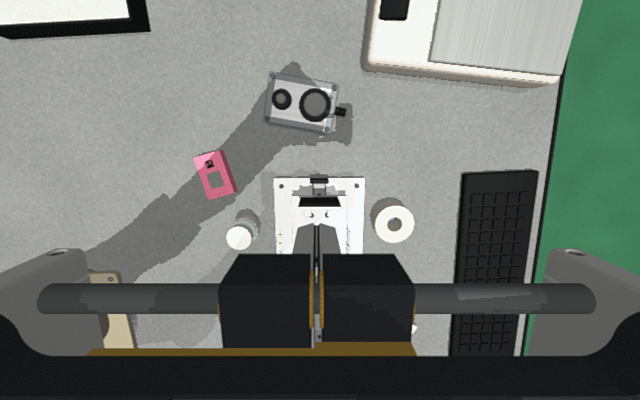

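```bash
python3 - <<'E'
from h import *
np.set_printoptions(precision=3,suppress=True)
def cloud(cam,d):
    c=eyes.calibration(cam);K=np.array(c["K"]);T=np.array(c["extrinsics"])
    v,u=np.mgrid[:400,:640];P=np.stack([u,v,np.ones_like(u)],-1)@np.linalg.inv(K).T*d[...,None]
    return P@T[:3,:3].T+T[:3,3]
d=np.load("w0.npy");P=cloud("wrist",d)
def sel(x0,x1,y0,y1,z0,z1):
    m=(d>0)&(P[...,0]>x0)&(P[...,0]<x1)&(P[...,1]>y0)&(P[...,1]<y1)&(P[...,2]>z0)&(P[...,2]<z1);return P[m]
q=sel(.45,.6,.2,.27,.086,.105);print("plate top",len(q),q.min(0),q.max(0),np.polyfit(q[:,0],q[:,1],1))
q=sel(.45,.6,.21,.29,.05,.085);print("face",len(q),q.min(0),q.max(0))
for z0 in(.045,.055,.065,.075,.085,.092): 
    q=sel(.49,.55,.21,.28,z0,z0+.007); print(z0,len(q),np.median(q,0) if len(q) else 0)
q=sel(.40,.64,.2,.3,.008,.017);print("base",q.min(0),q.max(0))
im=cv2.imread("pics/w0.png");cv2.imwrite("pics/w0c.png",cv2.resize(im[60:260,200:440],None,fx=3,fy=3,interpolation=cv2.INTER_CUBIC))
q=sel(.42,.58,.34,.46,.035,.05);print("box",cv2.minAreaRect(q[:,:2].astype(np.float32)))
q=sel(.42,.58,.34,.46,.06,.075);print("buttons z",np.median(q,0))
for x0,x1 in((.4,.487),(.49,.6)):
    b=q[(q[:,0]>x0)&(q[:,0]<x1)];print(len(b),b.min(0),b.max(0),(b.min(0)+b.max(0))/2)
E
```

```text
plate top 343 [0.487 0.233 0.086] [0.556 0.245 0.099] [-0.052  0.267]
face 278 [0.486 0.213 0.05 ] [0.556 0.245 0.084]
0.045 20 [0.511 0.244 0.051]
0.055 77 [0.518 0.222 0.061]
0.065 35 [0.521 0.244 0.067]
0.075 40 [0.523 0.243 0.081]
0.085 39 [0.521 0.244 0.088]
0.092 265 [0.519 0.239 0.095]
base [0.435 0.2   0.008] [0.639 0.275 0.017]
box ((0.4990849196910858, 0.400831401348114), (0.08011002838611603, 0.11539477854967117), 77.18898010253906)
buttons z [0.52  0.398 0.067]
87 [0.462 0.4   0.061] [0.478 0.415 0.067] [0.47  0.407 0.064]
427 [0.505 0.378 0.061] [0.54  0.413 0.069] [0.523 0.395 0.065]
```

View pics/w0c.png

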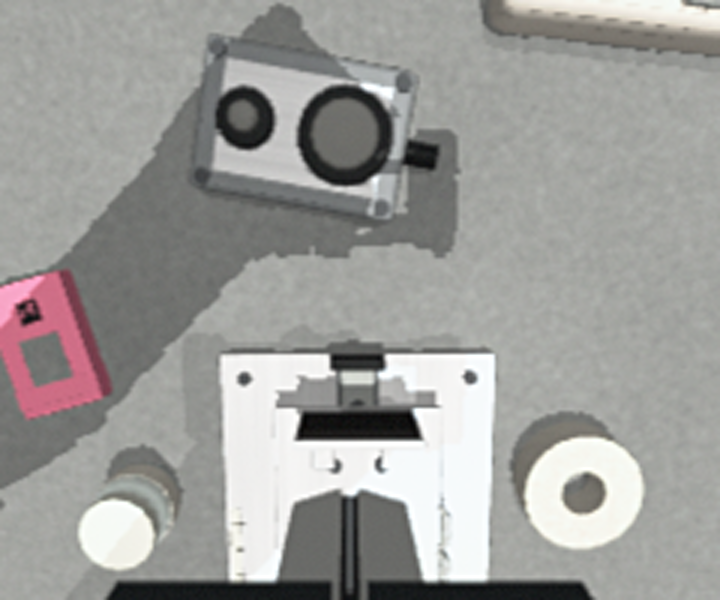

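```bash
python3 - <<'E'
from h import *
d=np.load("w0.npy")
for r in range(176,210,3): print(r,world("wrist",(319,r),d).round(3))
E
python3 -m pendant '{"travel":[[0,1,30],[0,1,30],[0,1,30],[0,1,30],[0,1,30],[0,0,30],[0,0,20],[0,0,0]],"spin":[0,0,0,0,0,0,0,0],"gripper":[0,0,0,0,0,0,0,0]}'
```

```text
176 [0.523 0.272 0.001]
179 [0.523 0.272 0.031]
182 [0.523 0.266 0.032]
185 [0.522 0.26  0.026]
188 [0.522 0.254 0.026]
191 [0.522 0.249 0.027]
194 [0.521 0.244 0.028]
197 [0.521 0.244 0.052]
200 [0.521 0.244 0.074]
203 [0.521 0.243 0.093]
206 [0.521 0.239 0.095]
209 [0.52  0.234 0.097]
t: 5.38
ee_pos: [0.5205, 0.2824, 0.1554]
tool_rot: [-0.001, 0.726, 0.688, -0.004]
wrist_force: [-1.3, 0.1, -0.1]
opening: 0.0004
gripper_force: 0.0
```

```bash
python3 -m pendant '{"travel":[[0,0,20],[0,0,20],[0,0,20],[0,0,20],[0,0,0],[-10,0,0],[-10,0,0],[-5,0,0],[-3,0,0],[0,0,0]],"spin":[0,0,0,0,0,0,0,0,0,0],"gripper":[0,0,0,0,0,0,0,0,0,0]}'
python3 -m pendant '{"travel":[[-3,0,0],[-5,0,0],[-6,0,0],[-6,0,0],[-6,0,0],[-6,0,0],[-6,0,0],[-6,0,0],[-3,0,0],[0,0,0]],"spin":[0,0,0,0,0,0,0,0,0,0],"gripper":[0,0,0,0,0,0,0,0,0,0]}'
```

```text
t: 6.22
ee_pos: [0.5222, 0.2557, 0.0807]
tool_rot: [0.001, 0.727, 0.687, 0.001]
wrist_force: [0.2, -0.9, -0.7]
opening: 0.0005
gripper_force: 0.0
t: 7.05
ee_pos: [0.5182, 0.2078, 0.0791]
tool_rot: [0.0, 0.726, 0.687, -0.001]
wrist_force: [0.6, 0.2, 0.7]
opening: 0.0003
gripper_force: 0.0
```

```bash
cat > m.py <<'E'
from h import *
np.set_printoptions(precision=3,suppress=True)
s=ctrl.state();print(s["t"],np.array(s["ee_pos"]),np.array(s["wrist_force"]))
H={"index_notch":.036,"plunger_axis":.036,"pad_face":.07,"nest":.04,"carton_mid":.052}
for cam in("top","scene","wrist"):
    im,d=eyes.capture(cam);cv2.imwrite(f"pics/m_{cam}_{s['t']:.2f}.png",im)
    for n,h in H.items():
        for m in eyes.mark_of(cam,n):
            p=atz(cam,m["location"],h)
            if m["conf"]>.3 and .45<p[0]<.62: print(cam,n,round(m["conf"],2),np.round(m["location"],1),p)
E
python3 m.py
```

```text
7.05 [0.518 0.208 0.079] [0.618 0.206 0.69 ]
top index_notch 0.83 [285.1 186. ] [0.579 0.104 0.036]
top plunger_axis 0.64 [329.1 192.2] [ 0.564 -0.017  0.036]
top nest 0.58 [308.2 213.1] [0.505 0.038 0.04 ]
top carton_mid 0.77 [306.1 215.4] [0.498 0.043 0.052]
scene index_notch 0.84 [346.3 219.2] [0.562 0.113 0.036]
scene pad_face 0.7 [280.6 213.9] [ 0.56  -0.077  0.07 ]
scene nest 0.84 [316.2 202.2] [0.501 0.026 0.04 ]
scene carton_mid 0.65 [318.1 199.6] [0.501 0.032 0.052]
```

```bash
python3 -m pendant '{"travel":[[-5,0,0],[-8,0,0],[-10,0,0],[-10,0,0],[-10,0,0],[-10,0,0],[-10,0,0],[-8,0,0],[-5,0,0],[0,0,0]],"spin":[0,0,0,0,0,0,0,0,0,0],"gripper":[0,0,0,0,0,0,0,0,0,0]}'
python3 m.py
```

```text
t: 8.78
ee_pos: [0.514, 0.1314, 0.0792]
tool_rot: [0.0, 0.727, 0.687, -0.001]
wrist_force: [0.5, -0.5, 0.7]
opening: 0.0004
gripper_force: 0.0
8.7833 [0.514 0.131 0.079] [ 0.502 -0.547  0.671]
top index_notch 0.56 [312.2 190. ] [0.569 0.029 0.036]
top plunger_axis 0.88 [330.1 190.6] [ 0.569 -0.02   0.036]
scene index_notch 0.69 [319.  223.5] [0.574 0.033 0.036]
scene plunger_axis 0.94 [300.9 217.3] [ 0.551 -0.02   0.036]
scene plunger_axis 0.5 [294.4 201.7] [ 0.495 -0.04   0.036]
scene nest 0.94 [292.  200.4] [ 0.493 -0.047  0.04 ]
scene carton_mid 0.6 [293.6 198.1] [ 0.493 -0.041  0.052]
```

```bash
python3 -m pendant '{"travel":[[-4,0,0],[-5,0,0],[-5,0,0],[-4,0,0],[-2,0,0],[0,0,0]],"spin":[0,0,0,0,0,0],"gripper":[0,0,0,0,0,0]}' | sed -n '2p;4p'
python3 -m pendant '{"travel":[[-2,0,0],[-2,0,0],[-1,0,0],[0,0,0]],"spin":[0,0,0,0],"gripper":[0,0,0,0]}'| sed -n '2p;4p'
python3 -m pendant '{"travel":[[-2,0,0],[-2,0,0],[-1,0,0],[0,0,0]],"spin":[0,0,0,0],"gripper":[0,0,0,0]}'| sed -n '2p;4p'
```

```text
ee_pos: [0.5137, 0.1141, 0.0796]
wrist_force: [0.1, 2.2, -0.9]
ee_pos: [0.5135, 0.1107, 0.0796]
wrist_force: [0.2, 5.1, -1.5]
ee_pos: [0.5134, 0.1061, 0.0796]
wrist_force: [0.5, 5.3, -0.5]
```

```bash
for i in 1; do :; done
python3 -m pendant '{"travel":[[-2,0,0],[-1,0,0],[0,0,0]],"spin":[0,0,0],"gripper":[0,0,0]}'| sed -n '2p;4p'
python3 -m pendant '{"travel":[[-2,0,0],[-1,0,0],[0,0,0]],"spin":[0,0,0],"gripper":[0,0,0]}'| sed -n '2p;4p'
python3 -m pendant '{"travel":[[-2,0,0],[-1,0,0],[0,0,0]],"spin":[0,0,0],"gripper":[0,0,0]}'| sed -n '2p;4p'
python3 -m pendant '{"travel":[[-1,0,0],[-1,0,0],[0,0,0]],"spin":[0,0,0],"gripper":[0,0,0]}'| sed -n '2p;4p'
```

```text
ee_pos: [0.5132, 0.1031, 0.0796]
wrist_force: [0.8, 5.4, -1.5]
ee_pos: [0.513, 0.0985, 0.0796]
wrist_force: [1.1, 2.9, -0.2]
ee_pos: [0.5128, 0.0942, 0.0796]
wrist_force: [1.1, 1.9, 0.9]
ee_pos: [0.5116, 0.0914, 0.0792]
wrist_force: [0.3, -1.1, -0.5]
```

```bash
python3 -m pendant '{"travel":[[-1,0,0],[-1,0,0],[0,0,0]],"spin":[0,0,0],"gripper":[0,0,0]}'| sed -n '2p;4p'
python3 m.py
```

```text
ee_pos: [0.5118, 0.0901, 0.0793]
wrist_force: [0.8, 0.1, 0.0]
12.1 [0.512 0.09  0.079] [0.823 0.117 0.014]
top plunger_axis 0.69 [330.  190.5] [ 0.569 -0.019  0.036]
scene index_notch 0.82 [301.8 222.7] [ 0.57  -0.017  0.036]
scene plunger_axis 0.8 [303.4 220. ] [ 0.561 -0.013  0.036]
scene nest 0.95 [277.7 201.2] [ 0.495 -0.09   0.04 ]
scene nest 0.62 [302.6 219.6] [ 0.562 -0.015  0.04 ]
scene carton_mid 0.46 [281.6 210.9] [ 0.538 -0.076  0.052]
```

```bash
python3 -m pendant '{"travel":[[5,0,0],[15,0,0],[20,0,0],[20,0,-20],[20,0,-35],[20,0,-40],[20,0,-40],[20,0,-40],[10,0,0],[0,0,0]],"spin":[0,0,0,0,0,0,0,0,0,0],"gripper":[0,0,0,0,0,0,0,0,0,0]}'
python3 - <<'E'
from h import *
np.set_printoptions(precision=3,suppress=True)
im,d=eyes.capture("wrist");cv2.imwrite("pics/w1.png",im)
for n,h in {"pad_face":.07,"start_button_top":.067,"print_button_top":.066,"index_notch":.036,"plunger_axis":.036}.items():
    for m in eyes.mark_of("wrist",n)[:2]: print(n,round(m["conf"],2),np.round(m["location"]),atz("wrist",m["location"],h),world("wrist",m["location"],d))
c=eyes.calibration("wrist");K=np.array(c["K"]);T=np.array(c["extrinsics"])
v,u=np.mgrid[:400,:640];P=(np.stack([u,v,np.ones_like(u)],-1)@np.linalg.inv(K).T*d[...,None])@T[:3,:3].T+T[:3,3]
m=(d>0)&(abs(P[...,0]-.512)<.03)&(abs(P[...,1]-.075)<.04)&(abs(P[...,2]-.07)<.02);q=P[m];print("face",len(q),np.median(q,0),np.percentile(q[:,1],[5,95]) if len(q) else 0)
E
```

```text
t: 13.83
ee_pos: [0.5207, 0.241, 0.2488]
tool_rot: [0.0, 0.725, 0.689, 0.003]
wrist_force: [-0.5, -0.8, -0.2]
opening: 0.0005
gripper_force: 0.0
pad_face 0.57 [315. 306.] [0.509 0.072 0.07 ] [0.521 0.26  0.346]
pad_face 0.37 [303.  55.] [0.513 0.388 0.07 ] [0.513 0.39  0.063]
start_button_top 0.77 [307.  51.] [0.517 0.391 0.067] [0.517 0.393 0.062]
print_button_top 0.71 [262.  43.] [0.468 0.401 0.066] [0.467 0.403 0.06 ]
face 28 [0.51  0.069 0.089] [0.064 0.07 ]
```

View pics/w1.png

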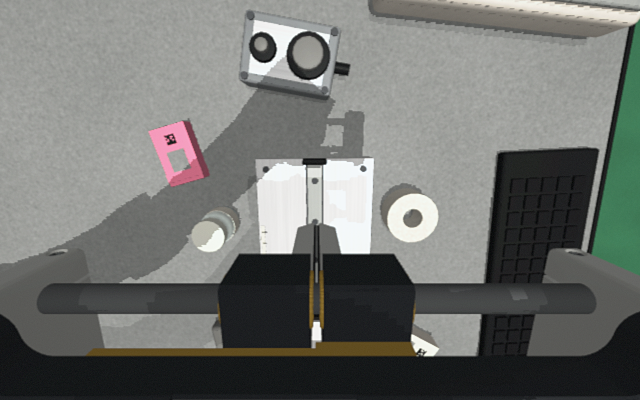

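```bash
python3 -m pendant '{"travel":[[-20,0,-30],[-35,0,-20],[-35,0,-10],[-30,0,0],[0,0,0],[0,0,0]],"spin":[0,0,0,0,0,0],"gripper":[0,0,0,0,0,0]}'
python3 - <<'E'
from h import *
np.set_printoptions(precision=3,suppress=True)
im,d=eyes.capture("wrist");cv2.imwrite("pics/w2.png",im)
for n,h in {"pad_face":.07,"push_pad":.044,"start_button_top":.067,"print_button_top":.066,"index_notch":.036,"plunger_axis":.036}.items():
    for m in eyes.mark_of("wrist",n)[:2]: print(n,round(m["conf"],2),np.round(m["location"]),atz("wrist",m["location"],h),world("wrist",m["location"],d))
c=eyes.calibration("wrist");K=np.array(c["K"]);T=np.array(c["extrinsics"])
v,u=np.mgrid[:400,:640];P=(np.stack([u,v,np.ones_like(u)],-1)@np.linalg.inv(K).T*d[...,None])@T[:3,:3].T+T[:3,3]
for z in(.05,.06,.07,.08,.09):
  m=(d>0)&(abs(P[...,0]-.512)<.03)&(abs(P[...,1]-.075)<.025)&(abs(P[...,2]-z)<.005);q=P[m];print("face",len(q),np.median(q,0) if len(q) else 0)
im2,d2=eyes.capture("top");im3,d3=eyes.capture("scene")
a=cv2.resize(im2[165:255,270:410],None,fx=5,fy=5,interpolation=2)[:300*2]
cv2.imwrite("pics/t2.png",np.vstack([cv2.resize(im3[160:240,225:415],(760,320),interpolation=2),cv2.resize(im2[170:250,215:405],(760,320),interpolation=2)])[:600])
E
```

```text
t: 14.63
ee_pos: [0.5136, 0.114, 0.3057]
tool_rot: [0.0, 0.728, 0.686, -0.001]
wrist_force: [-0.6, 0.1, -0.1]
opening: 0.0004
gripper_force: 0.0
pad_face 0.83 [316. 208.] [0.511 0.077 0.07 ] [0.511 0.08  0.081]
push_pad 0.64 [319. 203.] [0.516 0.078 0.044] [0.516 0.081 0.053]
start_button_top 0.3 [241. 270.] [ 0.388 -0.018  0.067] [0.496 0.152 0.404]
start_button_top 0.2 [348. 254.] [0.556 0.001 0.067] [0.525 0.15  0.394]
index_notch 0.98 [349. 252.] [ 0.562 -0.011  0.036] [ 0.562 -0.009  0.041]
index_notch 0.33 [316. 203.] [0.512 0.077 0.036] [0.512 0.081 0.053]
plunger_axis 0.57 [353. 255.] [ 0.569 -0.017  0.036] [0.526 0.15  0.395]
face 71 [0.51  0.081 0.049]
face 150 [0.508 0.058 0.061]
face 70 [0.515 0.081 0.07 ]
face 81 [0.513 0.081 0.08 ]
face 216 [0.511 0.079 0.093]
```

View pics/w2.png

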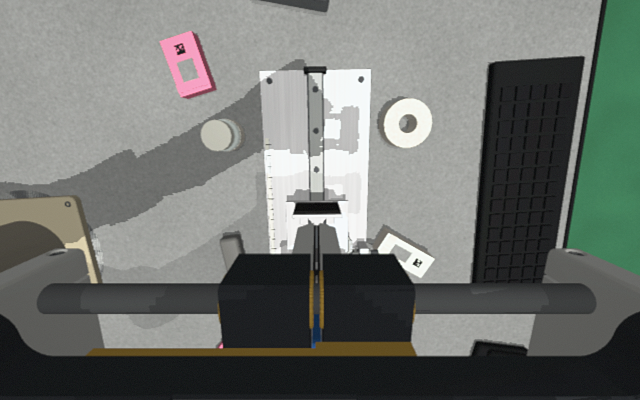

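View pics/t2.png

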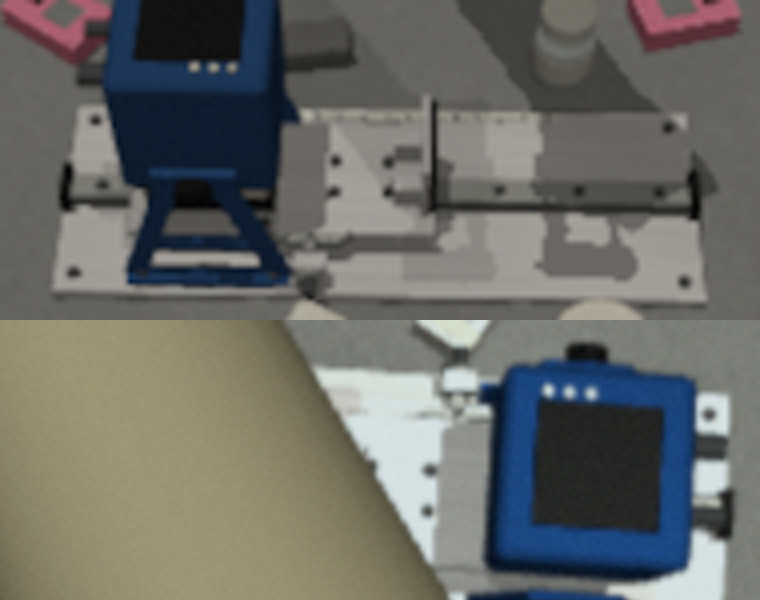

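```bash
python3 -m pendant '{"travel":[[5,0,35],[0,0,40],[0,0,40],[0,0,40],[0,0,40],[0,0,31],[-5,0,0],[-10,0,0],[-5,0,0],[0,0,0]],"spin":[0,0,0,0,0,0,0,0,0,0],"gripper":[0,0,0,0,0,0,0,0,0,0]}'
python3 -m pendant '{"travel":[[-2,0,0],[-1,0,0],[0,0,0],[0,0,0]],"spin":[0,0,0,0],"gripper":[0,0,0,0]}'| sed -n '2p;4p'
```

```text
t: 15.92
ee_pos: [0.5144, 0.1, 0.0823]
tool_rot: [0.001, 0.727, 0.687, 0.001]
wrist_force: [0.5, 0.0, 0.6]
opening: 0.0001
gripper_force: 0.0
ee_pos: [0.5132, 0.0991, 0.081]
wrist_force: [-0.7, 0.2, 1.1]
```

```bash
python3 -m pendant '{"travel":[[-3,0,0],[-3,0,0],[-2,0,0],[0,0,0],[0,0,0]],"spin":[0,0,0,0,0],"gripper":[0,0,0,0,0]}'| sed -n '2p;4p'
python3 -m pendant '{"travel":[[-1,0,0],[0,0,0],[0,0,0]],"spin":[0,0,0],"gripper":[0,0,0]}'| sed -n '2p;4p'
python3 -m pendant '{"travel":[[-1,0,0],[0,0,0],[0,0,0]],"spin":[0,0,0],"gripper":[0,0,0]}'| sed -n '2p;4p'
```

```text
ee_pos: [0.5122, 0.0907, 0.0802]
wrist_force: [-0.4, -1.3, -0.7]
ee_pos: [0.5122, 0.09, 0.0802]
wrist_force: [-0.2, -0.6, 0.2]
ee_pos: [0.5122, 0.0889, 0.0803]
wrist_force: [0.2, -0.1, -0.9]
```

```bash
python3 -m pendant '{"travel":[[-1,0,0],[0,0,0],[0,0,0]],"spin":[0,0,0],"gripper":[0,0,0]}'| sed -n '2p;4p'
python3 -m pendant '{"travel":[[-1,0,0],[0,0,0],[0,0,0]],"spin":[0,0,0],"gripper":[0,0,0]}'| sed -n '2p;4p'
```

```text
ee_pos: [0.5121, 0.0879, 0.0803]
wrist_force: [-0.7, 0.2, 0.4]
ee_pos: [0.5121, 0.0869, 0.0803]
wrist_force: [0.4, -0.2, 0.1]
```

```bash
python3 -m pendant '{"travel":[[-1,0,0],[0,0,0],[0,0,0]],"spin":[0,0,0],"gripper":[0,0,0]}'| sed -n '2p;4p'
python3 -m pendant '{"travel":[[-1,0,0],[0,0,0],[0,0,0]],"spin":[0,0,0],"gripper":[0,0,0]}'| sed -n '2p;4p'
```

```text
ee_pos: [0.5121, 0.0862, 0.0803]
wrist_force: [-0.1, 1.5, 0.8]
ee_pos: [0.5121, 0.0861, 0.0804]
wrist_force: [0.1, 4.1, -1.4]
```

```bash
python3 -m pendant '{"travel":[[5,0,0],[20,0,0],[30,0,-10],[30,0,-40],[35,0,-30],[40,-2,0],[40,-2,0],[40,-2,0],[40,-2,0],[30,0,0]],"spin":[0,0,0,0,0,0,0,0,0,0],"gripper":[0,0,0,0,0,0,0,0,0,0]}'
python3 -m pendant '{"travel":[[0,0,0],[0,0,0],[0,0,0]],"spin":[0,0,0],"gripper":[0,0,0]}'
python3 - <<'E'
from h import *
im,d=eyes.capture("wrist");cv2.imwrite("pics/w3.png",im)
for n,h in {"start_button_top":.067,"print_button_top":.066}.items():
    for m in eyes.mark_of("wrist",n)[:2]: print(n,round(m["conf"],2),np.round(m["location"]),atz("wrist",m["location"],h).round(3),world("wrist",m["location"],d).round(3))
E
```

```text
t: 19.0
ee_pos: [0.5192, 0.3898, 0.1509]
tool_rot: [-0.0, 0.725, 0.688, 0.0]
wrist_force: [0.1, 0.8, -1.4]
opening: 0.0005
gripper_force: 0.0
t: 19.25
ee_pos: [0.5205, 0.3847, 0.1502]
tool_rot: [0.001, 0.726, 0.687, -0.001]
wrist_force: [-0.0, -2.1, -0.7]
opening: 0.0004
gripper_force: 0.0
start_button_top 0.82 [311. 191.] [0.518 0.4   0.067] [0.518 0.4   0.067]
print_button_top 0.47 [256. 186.] [0.468 0.408 0.066] [0.468 0.408 0.066]
```

View pics/w3.png

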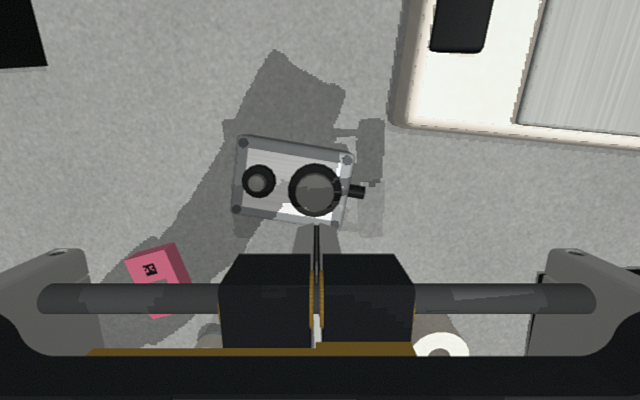

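```bash
python3 -m pendant '{"travel":[[7,0,10],[7,0,20],[0,0,20],[0,0,10],[0,0,5],[0,0,0],[0,0,0]],"spin":[0,0,0,0,0,0,0],"gripper":[0,0,0,0,0,0,0]}'
python3 -m pendant '{"travel":[[0,0,2],[0,0,2],[0,0,2],[0,0,2],[0,0,1],[0,0,0],[0,0,0]],"spin":[0,0,0,0,0,0,0],"gripper":[0,0,0,0,0,0,0]}'
```

```text
t: 19.98
ee_pos: [0.5214, 0.4005, 0.086]
tool_rot: [0.0, 0.726, 0.688, 0.0]
wrist_force: [0.4, -0.0, -0.1]
opening: 0.0
gripper_force: 0.0
t: 20.57
ee_pos: [0.5216, 0.4009, 0.0773]
tool_rot: [0.0, 0.726, 0.688, 0.001]
wrist_force: [0.3, 0.1, 3.4]
opening: 0.0005
gripper_force: 1.8
```

```bash
python3 -m pendant '{"travel":[[0,0,2],[0,0,1],[0,0,0],[0,0,0]],"spin":[0,0,0,0],"gripper":[0,0,0,0]}'
python3 -m pendant '{"travel":[[0,0,1],[0,0,1],[0,0,0],[0,0,0]],"spin":[0,0,0,0],"gripper":[0,0,0,0]}'
```

```text
t: 20.9
ee_pos: [0.5216, 0.4009, 0.0752]
tool_rot: [0.0, 0.726, 0.688, 0.001]
wrist_force: [-0.7, -2.3, 11.8]
opening: 0.0005
gripper_force: 5.6
t: 21.23
ee_pos: [0.5216, 0.401, 0.075]
tool_rot: [0.001, 0.726, 0.688, 0.001]
wrist_force: [-3.3, -4.6, 21.5]
opening: 0.0006
gripper_force: 10.9
```

Bottomed out (0.075 m, hard stop). Release, retreat and verify the shuttle and the button.

```bash
python3 -m pendant '{"travel":[[0,0,-5],[0,0,-15],[0,0,-30],[0,0,-40],[0,0,-40],[0,0,-30],[0,0,0],[0,0,0],[0,0,0],[0,0,0]],"spin":[0,0,0,0,0,0,0,0,0,0],"gripper":[0,0,0,0,0,0,0,0,0,0]}'
python3 - <<'E'
from h import *
for cam in("wrist","scene"):
    im,d=eyes.capture(cam);cv2.imwrite(f"pics/end_{cam}.png",im)
    for n,h in {"start_button_top":.067,"index_notch":.036,"plunger_axis":.036}.items():
        for m in eyes.mark_of(cam,n)[:1]: print(cam,n,round(m["conf"],2),atz(cam,m["location"],h).round(3),world(cam,m["location"],d).round(3))
cv2.imwrite("pics/end.png",cv2.resize(im[140:260,215:465],(800,384),interpolation=2))
E
```

```text
t: 22.07
ee_pos: [0.5201, 0.3995, 0.2296]
tool_rot: [-0.0, 0.726, 0.688, -0.002]
wrist_force: [-0.7, -0.3, -0.4]
opening: 0.0006
gripper_force: 0.0
wrist start_button_top 0.64 [0.518 0.4   0.067] [0.518 0.4   0.067]
scene start_button_top 0.56 [0.52  0.393 0.067] [0.52  0.393 0.067]
scene index_notch 0.64 [ 0.556 -0.009  0.036] [ 0.559 -0.009  0.04 ]
scene plunger_axis 0.97 [ 0.567 -0.02   0.036] [ 0.572 -0.019  0.044]
```

View pics/end.png

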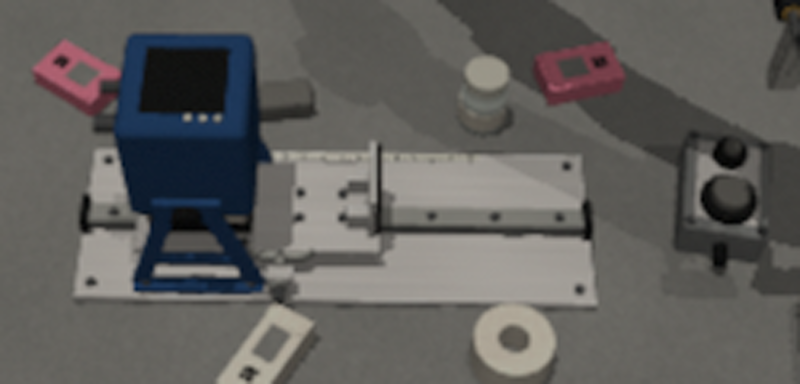

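```bash
python3 -c "
from workcell import job_done;print(job_done())"
```

```text
the job is handed in; nothing more can be done
None
```

I pushed the shuttle until its notch dropped onto the plunger, pressed the larger button to its stop and released it, then handed the job in; seating was judged by push force, and the carton, hidden under the reader, was not checked.

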